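# Shake three sealed tins, hold out the one that rattles

### The arm

A 7-joint arm with a two-finger parallel gripper is mounted at the origin on a cart in front of the work surface, level with it; the furniture and walls round the work are solid. World frame = base frame: x ahead of the robot, y to its left, z up, the work surface at z = 0. Lengths are in m, angles in rad, forces in N, time in s.
With the tool pointing down it reaches from about 0.4 to 0.9 m from the base axis. Payload 5.5 kg.
Tool frame: the origin (TCP) lies between the finger pads; the fingertips stand manip.tips_ahead ahead of it and the grasp point (between the pads) lies 5 mm behind it (manip.tips_ahead is the distance from the TCP to the fingertips, in m); y points along the fingers, x is the direction in which the jaws open and shut, and the axes are right-handed (so a half turn about y gives the same grasp; the last joint's range is limited). The gripper opens to 92 mm and grips with 3 to 60 N. Pads are 19 mm wide; open, the fingers measure 130 mm over their backs; the gripper's body (75 mm by 190 mm) begins 47 mm behind the grasp point.
Start: joints at [-1.005, 0.501, -0.427, 1.55, 0.221, 1.138, -0.21], TCP at [0.194, 0.62, 0.211] pointing down, gripper open.
Joint ranges: [-2.88, 2.88], [-0.31, 2.03], [-1.54, 1.56], [0.2, 2.42], [-1.41, 4.55], [0.19, 2.02], [-2.57, 2.57]. Speed limits (rad/s): [2.57, 2.57, 3.14, 3.14, 3.14, 3.14, 3.14].

### API

Orientations are given as a 3x3 rotation matrix whose columns are the frame's x, y, z axes.
In Python, from bench import manip, vision gives the robot as it stands. The module is installed in compiled form; this text tells all that it offers.
- The arm moves only by the tool drive_tool, never from a script. Its argument "targets" is a list of rows, each a list of 7 numbers: the turn, a rotation vector about the tool's x, y, z each as a share of 0.15 rad, from -1 to 1, then the shift along the tool's x, y, z each as a share of 50 mm, from -1 to 1, then the opening, from 0 (shut) to 1 (fully open). A call has 1 to 8 rows; each row shifts and turns the commanded pose from where the row before left it, along the tool's axes as they then stand; what a row does not reach is not made up. A row lasts 1/10 s, in which the tool goes at most 50 mm and 8.59 degrees, less where a joint would pass 70% of its speed; a pose out of reach is approached as far as the arm can. A call with a number of a shift or a turn outside -1 to 1 is refused whole. A call with a gripper value outside its range is refused whole. The fingers move at their own pace and stop on an object; "grip_force" is the grip in N (left out, the last holds). Time passes only in rows, so rows that do not move let the fingers close. It gives the time, the measured TCP pose, the force and the opening at its end, in the units of the state.
- manip.state(): the state, without advancing time (a new reading comes with each control period).
- vision.grab_frame(name): name is "scene" or "side" or "wrist"; returns (picture, depth): 384x512x3 uint8, red, green, blue; 384x512 float32, m along the optical axis (not along the pixel's ray), 0 where there is no reading.
- vision.camera_info(name): a dict with "fx", "fy", "cx", "cy" (pixels), "D" ([k1, k2, p1, p2, k3] as OpenCV has them; the pictures are not rectified), "T" (4x4, takes a point from camera to world coordinates). Camera axes: x right, y down, z forward; pixel columns grow to the right and rows downward; lengths in m; the calibration is good to about 2 mm. A picture is of the moment at which its call begins: read the wrist's pose just before it. camera_info takes no time and is no camera call; for the wrist camera it gives the pose at the moment of the call.
- manip.sign_off(): hands the job in, once; it reports no verdict.
The state is a dict: "time_s": time; "joints": joint angles; "joint_vel": joint speeds; "effort": joint torques, N m; "position": TCP position; "orientation": TCP orientation; "wrist_force": force on the tool from outside, world axes, zero at the start; "torque": the same for the moment, N m; "grip_width": opening from 0.0 (shut) to 1.0 (fully open).
Only numpy, scipy, OpenCV 4.12 (cv2) and the standard library are available. Lean on these libraries where they do the work, as an engineer would, in place of code of your own. Each camera call takes 0.05 s, during which the arm holds its last target. There are 200 camera calls.

### The job

One of the three shut steel tins in the wooden rack has a loose steel ball in it; nothing is loose in the other two. Lift the tins clear one by one and shake or rock them until you know which one rattles, laying every quiet tin back down in its own pocket. Finish holding the rattling tin still and level over the middle of the steel parts dish, about 10 cm above its rim, so that I can open the lid and catch the ball: bring no quiet tin over the dish, and leave the dish, can and tape measure where they are.

Things in the scene. Friction and masses are not known exactly. Their poses are not given: they have to be found in the camera images.
- tin_1: Left one of three oblong shut steel tins that look alike: 121 x 57 x 46 mm (lid 1 mm larger), 140 to 560 g without the ball; the weights differ at random and tell nothing. Starts flat in pocket_1 of the rack, its lower 10 mm in the pocket. Origin: centre of the underside; x along the 121 mm length, y along the 57 mm width, z up through the lid.
- tin_2: Middle tin, like tin_1, starts in pocket_2. The loose ball (called ball in the rules; steel, 34 mm, 160 g) is shut in any one of the three tins, another each time; it is never seen and not in the state, only felt at the wrist.
- tin_3: Right tin, like tin_1, starts in pocket_3. Inside, a tin is 113 x 49 x 38 mm: when the tin with the ball is tilted or shaken along its length, the ball rolls freely to the low end, knocks on the end wall and puts its 1.6 N there, up to 39 mm off the middle. In the other two nothing moves.
- rack: Light wooden board with three oblong pockets side by side, 148 x 290 x 20 mm, screwed to the bench. Origin: centre of the underside, on the bench; x across the board (along each tin), y along the row.
- pocket_1 (a point): Centre of the floor of the rack's left pocket (rack y = +100 mm), 10 mm above the bench. Each pocket is 127 x 63 mm (3 mm to spare all round), 10 mm deep, with a 3 mm chamfer; pockets are 100 mm apart, so 43 mm lie between tins.
- pocket_2 (a point): Centre of the floor of the rack's middle pocket (rack y = +0 mm), 10 mm above the bench. Each pocket is 127 x 63 mm (3 mm to spare all round), 10 mm deep, with a 3 mm chamfer; pockets are 100 mm apart, so 43 mm lie between tins.
- pocket_3 (a point): Centre of the floor of the rack's right pocket (rack y = -100 mm), 10 mm above the bench. Each pocket is 127 x 63 mm (3 mm to spare all round), 10 mm deep, with a 3 mm chamfer; pockets are 100 mm apart, so 43 mm lie between tins.
- dish: Round open steel parts dish, 114 mm across the rim, 28 mm high, loose, 400 g, beyond the rack. Origin: centre of the underside, on the bench.
- can: Small open steel can standing on the bench, 70 mm across, 70 mm tall, bystander. Origin: centre of the underside.
- tape_measure: Yellow tape measure standing on the bench, 39 x 90 x 70 mm, bystander. Origin: centre of the underside.

How it is judged:
On the way:
1. the rattling tin has been lifted clear of the rack and, held in the air, rocked by over 0.12 rad or shaken so that the ball knocks (((distance between tin_1 and ball below 0.07 m and height (world z) of tin_1 above 0.03 m and contact force between tin_1 and the fingers above 1 N and (angle between tin_1's own z axis and vertical above 0.12 rad or contact force between tin_1 and ball above 2.5 N)) or (distance between tin_2 and ball below 0.07 m and height (world z) of tin_2 above 0.03 m and contact force between tin_2 and the fingers above 1 N and (angle between tin_2's own z axis and vertical above 0.12 rad or contact force between tin_2 and ball above 2.5 N)) or (distance between tin_3 and ball below 0.07 m and height (world z) of tin_3 above 0.03 m and contact force between tin_3 and the fingers above 1 N and (angle between tin_3's own z axis and vertical above 0.12 rad or contact force between tin_3 and ball above 2.5 N)))).
At the end, for the whole second after the job is handed in: the fingers hold the tin with the ball still (under 50 mm/s) and level (within 0.2 rad), its middle within 40 mm of the dish's middle from above, its underside 70 to 220 mm above the bench (dish rim at 28 mm); the other two tins lie released, flat and fully down in their own pockets (((distance between tin_1 and ball below 0.07 m and horizontal distance between tin_1 and dish below 0.04 m and height (world z) of tin_1 between 0.07 and 0.22 m and angle between tin_1's own z axis and vertical below 0.2 rad and contact force between tin_1 and the fingers above 1 N and linear speed of tin_1 below 0.05 m/s and distance between tin_2 and pocket_2 below 0.007 m and angle between each of tin_2, tin_3's own z axis and vertical below 0.06 rad and contact force between each of tin_2, tin_3 and the fingers below 0.3 N and distance between tin_3 and pocket_3 below 0.007 m) or (distance between tin_2 and ball below 0.07 m and horizontal distance between tin_2 and dish below 0.04 m and height (world z) of tin_2 between 0.07 and 0.22 m and angle between tin_2's own z axis and vertical below 0.2 rad and contact force between tin_2 and the fingers above 1 N and linear speed of tin_2 below 0.05 m/s and distance between tin_1 and pocket_1 below 0.007 m and angle between each of tin_1, tin_3's own z axis and vertical below 0.06 rad and contact force between each of tin_1, tin_3 and the fingers below 0.3 N and distance between tin_3 and pocket_3 below 0.007 m) or (distance between tin_3 and ball below 0.07 m and horizontal distance between tin_3 and dish below 0.04 m and height (world z) of tin_3 between 0.07 and 0.22 m and angle between tin_3's own z axis and vertical below 0.2 rad and contact force between tin_3 and the fingers above 1 N and linear speed of tin_3 below 0.05 m/s and distance between tin_1 and pocket_1 below 0.007 m and angle between each of tin_1, tin_2's own z axis and vertical below 0.06 rad and contact force between each of tin_1, tin_2 and the fingers below 0.3 N and distance between tin_2 and pocket_2 below 0.007 m))); the arm keeps its last pose, push and grip.
It fails at once if a quiet tin is brought over the dish ((horizontal distance between tin_1 and dish below 0.06 m and not (distance between tin_1 and ball below 0.07 m)) or (horizontal distance between tin_2 and dish below 0.06 m and not (distance between tin_2 and ball below 0.07 m)) or (horizontal distance between tin_3 and dish below 0.06 m and not (distance between tin_3 and ball below 0.07 m))).
It fails at once if the dish, can or tape measure is moved by more than 30 mm (distance of any of dish, can, tape_measure from where it was at the start of the episode above 0.03 m).
It also fails if it takes over 72 s, if anything falls off the work surface, if the arm or the gripper's body presses on something with over 40 N, if the wrist force passes 120 N, or if a joint passes its speed limit or range.

## Working session

There is one attempt and no reset: what is moved stays moved. The work goes in short steps, Python scripts to look and compute and a tool call to move; the robot and the scene stay as the last step left them, time stands still between calls to the robot, and variables do not carry over. Pictures are saved under pics/ and viewed, about 8 in all and at most 12, crops included, and the job is handed in when it is done.

Besides the shell and the picture viewer there is one more tool, called as name(argument=value, ...), one argument or row to a line, values as JSON. drive_tool: Moves the arm, as the interface text tells. Its arguments: {"type":"object","properties":{"targets":{"type":"array"},"grip_force":{"type":"number"}},"required":["targets"]}

```bash
mkdir -p pics; python3 - <<'E'
from bench import manip, vision
import cv2, numpy as np
s=manip.state(); print({k:np.round(v,3).tolist() for k,v in s.items()}, manip.tips_ahead)
ims=[]
for n in("scene","side"):
    p,d=vision.grab_frame(n); np.savez(f"{n}.npz",p=p,d=d)
    i=vision.camera_info(n); print(n,{k:np.round(v,3).tolist() for k,v in i.items()})
    cv2.imwrite(f"pics/{n}0.png",p[:,:,::-1])
E
```

```text
{'time_s': 0.0, 'joints': [-1.005, 0.502, -0.427, 1.551, 0.221, 1.138, -0.21], 'joint_vel': [-0.003, 0.001, -0.0, 0.001, -0.0, -0.001, -0.0], 'effort': [-0.0, -56.659, -5.816, -27.912, -0.069, 0.031, 0.0], 'position': [0.194, 0.62, 0.21], 'orientation': [[0.298, -0.001, -0.955], [0.955, -0.002, 0.298], [-0.002, -1.0, 0.0]], 'wrist_force': [0.2, -0.543, 0.027], 'torque': [0.017, -0.051, -0.02], 'grip_width': 0.998} 0.014
scene {'fx': 368.22, 'fy': 368.22, 'cx': 262.565, 'cy': 198.162, 'D': [-0.117, 0.0, 0.0, 0.0, 0.0], 'T': [[0.862, -0.217, 0.458, 0.143], [-0.507, -0.382, 0.773, -0.704], [0.008, -0.898, -0.439, 0.428], [0.0, 0.0, 0.0, 1.0]]}
side {'fx': 398.246, 'fy': 398.246, 'cx': 260.691, 'cy': 202.74, 'D': [-0.006, 0.0, 0.0, 0.0, 0.0], 'T': [[0.871, -0.231, 0.433, 0.153], [-0.491, -0.439, 0.752, -0.672], [0.016, -0.868, -0.496, 0.485], [0.0, 0.0, 0.0, 1.0]]}
```

View pics/scene0.png

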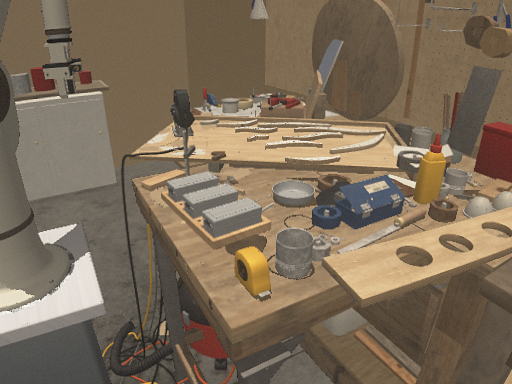

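View pics/side0.png

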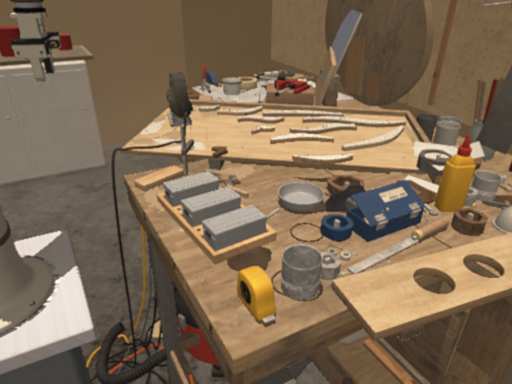

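The views show three tins in the rack around (215,205), the dish at (295,192), the can at (295,252) and the tape at (252,272). A black lamp stand sits near (183,120), behind the left end of the rack. Next I'll get positions from the depth.

```bash
cat > h.py <<'E'
import numpy as np, cv2
from bench import vision, manip
def cloud(d,i):
    h,w=d.shape; u,v=np.meshgrid(np.arange(w),np.arange(h))
    K=np.array([[i["fx"],0,i["cx"]],[0,i["fy"],i["cy"]],[0,0,1]])
    r=cv2.undistortPoints(np.stack([u,v],-1).reshape(-1,1,2).astype(float),K,np.array(i["D"])).reshape(h,w,2)
    T=np.array(i["T"]); P=np.dstack([r*d[...,None],d])
    return P@T[:3,:3].T+T[:3,3]
def tops(W,d,p,lo=.05,hi=.066,roi=(0.2,1.0,-.4,.5),mina=60):
    x,y,z=W[...,0],W[...,1],W[...,2]
    hsv=cv2.cvtColor(p,cv2.COLOR_RGB2HSV)
    m=(d>0)&(z>lo)&(z<hi)&(x>roi[0])&(x<roi[1])&(y>roi[2])&(y<roi[3])&(hsv[...,1]<70)
    n,l,st,c=cv2.connectedComponentsWithStats(m.astype(np.uint8))
    out=[]
    for k in range(1,n):
        if st[k,4]<mina: continue
        q=W[l==k]; R=cv2.minAreaRect((q[:,:2]*1000).astype(np.float32))
        out.append((c[k].round(),st[k,4],np.round(R[0],1),np.round(R[1],1),round(R[2],1),q[:,2].mean().round(4)))
    return out
E
python3 - <<'E'
from h import *
for n in("scene","side"):
    z=np.load(n+".npz"); W=cloud(z["d"],vision.camera_info(n)); d,p=z["d"],z["p"]
    print(n); 
    for o in tops(W,d,p): print("tin",*o)
    for o in tops(W,d,p,.02,.034): print("low",*o)
    for o in tops(W,d,p,.066,.08,mina=30): print("can",*o)
    m=(d>0)&(W[...,2]>.12)&(W[...,0]>.3)&(W[...,0]<1.1)&(W[...,1]>-.5)&(W[...,1]<.6)
    k,l,st,c=cv2.connectedComponentsWithStats(m.astype(np.uint8))
    for j in range(1,k):
        if st[j,4]>20: q=W[l==j]; print("tall",c[j].round(),st[j,4],q.min(0).round(3),q.max(0).round(3))
E
```

```text
scene
tin [286. 123.] 77 [933.9 474.7] [ 39.4 156.4] 63.7 0.0637
tin [257. 128.] 70 [810.4 459.4] [ 62.1 154.8] 80.8 0.0634
tin [313. 135.] 95 [927.5 302.1] [ 63.9 144.2] 84.4 0.0638
tin [290. 142.] 124 [822.6 254.8] [ 50.  184.1] 65.9 0.0636
tin [348. 146.] 76 [943.2 129.6] [ 29.1 115.2] 83.8 0.0642
tin [160. 151.] 138 [403.4 420.8] [ 70.7 180.4] 84.3 0.0558
tin [316. 158.] 113 [784.   94.4] [ 32.3 157.7] 63.5 0.0637
tin [407. 167.] 106 [984.3 -80.5] [17.7 64.4] 13.4 0.0584
tin [191. 180.] 444 [430.7 141.1] [120.8  59.5] 7.2 0.0538
tin [209. 194.] 573 [438.8  43.4] [122.8  62.1] 3.7 0.0538
tin [388. 191.] 183 [ 802.  -171.9] [35.4 96.7] 89.5 0.059
tin [360. 200.] 231 [ 730.4 -171.9] [91.3 37.8] 0.0 0.0576
tin [231. 210.] 736 [446.6 -56.6] [120.7  59.8] 4.5 0.0539
tin [295. 234.] 261 [ 498.3 -228. ] [35.1 66. ] 43.8 0.0584
tin [294. 250.] 262 [ 474.2 -257. ] [28.4 66.4] 55.7 0.0576
low [293. 190.] 204 [660.5  12.7] [112.9 112.3] 40.0 0.0235
low [337. 192.] 132 [748.  -60.9] [74.1 24.3] 79.0 0.0255
low [183. 194.] 104 [411.3 120.2] [ 48.1 109.3] 66.4 0.0287
low [207. 208.] 171 [433.3 
[... 2240 characters left out ...]
 37 [756.8 375.7] [24.6 70.7] 88.5 0.069
can [299. 136.] 190 [820.  256.9] [ 48.6 180.7] 66.6 0.0691
can [361. 143.] 113 [943.6 128.1] [112.3  29.7] 1.4 0.0688
can [187. 148.] 53 [488.1 310.3] [77.2  8.6] 46.5 0.0742
can [325. 157.] 184 [786.2  94.5] [ 31.3 157.9] 63.6 0.0686
can [430. 166.] 114 [986.2 -82.8] [21.  70.5] 4.7 0.0736
can [392. 194.] 191 [ 791.1 -148.1] [77.9 28.4] 0.4 0.0724
can [302. 256.] 256 [ 486.5 -236.9] [70.3 68.6] 47.8 0.0696
tall [179.  95.] 775 [0.501 0.395 0.12 ] [0.574 0.6   0.222]
tall [285.  88.] 65 [0.904 0.532 0.12 ] [1.02  0.599 0.148]
tall [182. 130.] 50 [0.459 0.28  0.12 ] [0.477 0.302 0.147]
tall [463. 155.] 505 [ 0.93  -0.198  0.12 ] [ 0.987 -0.148  0.191]
```

Tins sit at about (0.431,0.144), (0.439,0.045) and (0.447,-0.055), yawed +4.6°. The dish is at (0.661,0.015). I'll rise first to clear the lamp, then turn so the jaws line up across the tins.

drive_tool(
  targets=[
    [0,-0.85,0,0,-0.8,0,0.8],
    [0,-0.85,0,0,-0.8,0,0.8],
    [0,-0.85,0,0,-0.8,0,0.8],
    [0,0,0,-0.8,0,-0.3,0.8],
    [0,0,0,-0.9,0,-0.4,0.8],
    [0,0,0,-0.9,0,-0.4,0.8],
    [0,0,0,-0.9,0,-0.4,0.8],
    [0,0,0,-0.9,0,-0.4,0.8],
  ],
  grip_force=50,
)

```text
time_s: 0.9
position: [0.3066, 0.4065, 0.3304]
orientation: [[-0.08, -0.0, -0.997], [0.997, -0.0, -0.08], [-0.0, -1.0, 0.0]]
wrist_force: [1.0, 1.1, 0.1]
grip_width: 0.798
```

drive_tool(
  targets=[
    [0,0,0,-0.9,0,-0.4,0.8],
    [0,0,0,-0.9,0,-0.4,0.8],
    [0,0,0,-0.9,0,-0.4,0.8],
    [0,0,0,-0.9,0,-0.4,0.8],
    [0,0,0,-0.9,0.2,-0.4,0.8],
    [0,0,0,0,0.6,0,0.8],
    [0,0,0,0,0.5,0,0.8],
    [0,0,0,0,0,0,0.8],
  ],
)

```text
time_s: 1.7
position: [0.4211, 0.1909, 0.2625]
orientation: [[-0.079, -0.007, -0.997], [0.997, -0.003, -0.079], [-0.002, -1.0, 0.007]]
wrist_force: [-1.0, -0.1, 0.3]
grip_width: 0.8
```

```bash
cat >> h.py <<'E'
def rem(goal,yaw=np.deg2rad(4.6)):
    "remaining rotation (rad, tool axes) and shift (m, tool axes) to goal, tool x along tin y"
    from scipy.spatial.transform import Rotation as Ro
    s=manip.state(); R=np.array(s["orientation"])
    gx=np.array([-np.sin(yaw),np.cos(yaw),0]); gy=np.array([0,0,-1.]); G=np.c_[gx,gy,np.cross(gx,gy)]
    rv=Ro.from_matrix(R.T@G).as_rotvec()
    print("t",round(s["time_s"],2),"pos",np.round(s["position"],4),"F",np.round(s["wrist_force"],2),"M",np.round(s["torque"],3),"w",round(s["grip_width"],3))
    print("turn/0.15",np.round(rv/.15,2),"shift/0.05",np.round(R.T@(np.array(goal)-s["position"])/.05,2))
E
python3 - <<'E'
from h import *
rem([.431,.144,.25])
p,d=vision.grab_frame("wrist"); i=vision.camera_info("wrist"); cv2.imwrite("pics/w1.png",p[:,:,::-1])
W=cloud(d,i)
for o in tops(W,d,p,.045,.07,(.3,.6,-.2,.25),500): print(*o)
E
```

```text
t 1.7 pos [0.4211 0.1909 0.2625] F [-1.01 -0.13  0.28] M [ 0.008  0.044 -0.004] w 0.8
turn/0.15 [-0.05 -0.01 -0.02] shift/0.05 [-0.95  0.25 -0.13]
[ 46. 167.] 5877 [451.  -51.3] [122.4  59.5] 5.4 0.0576
[133. 166.] 5480 [441.9  48.6] [121.8  58. ] 5.1 0.058
[218. 166.] 5171 [432.9 147.6] [122.9  57.6] 5.1 0.0585
```

View pics/w1.png

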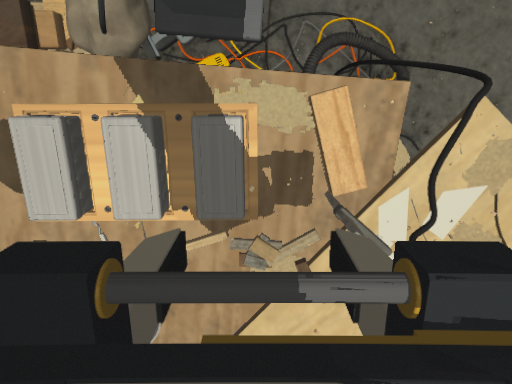

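The wrist view shows the three tins at pixels (46,167), (133,166) and (218,166), and it agrees with the earlier measurement to about 3 mm. I'll move above tin 1 and drop partway.

drive_tool(
  targets=[
    [0,-0.04,0,-0.5,0,-0.1,0.85],
    [0,0,0,-0.4,0.5,-0.05,0.85],
    [0,0,0,0,0.8,0,0.85],
    [0,0,0,0,0.8,0,0.85],
    [0,0,0,0,0.5,0,0.85],
    [0,0,0,0,0,0,0.85],
    [0,0,0,0,0,0,0.85],
  ],
)

```text
time_s: 2.45
position: [0.4356, 0.1492, 0.1372]
orientation: [[-0.086, 0.001, -0.996], [0.996, 0.001, -0.086], [0.0, -1.0, -0.001]]
wrist_force: [-0.0, 0.0, 0.9]
grip_width: 0.852
```

```bash
python3 - <<'E'
from h import *
rem([.432,.1465,.039],np.deg2rad(5))
p,d=vision.grab_frame("wrist"); i=vision.camera_info("wrist"); cv2.imwrite("pics/w2.png",p[:,:,::-1])
W=cloud(d,i)
for o in tops(W,d,p,.045,.07,(.3,.6,-.2,.25),500): print(*o)
E
```

```text
t 2.45 pos [0.4356 0.1492 0.1372] F [-0.04  0.03  0.86] M [ 0.005 -0.016  0.028] w 0.852
turn/0.15 [ 0.01 -0.    0.  ] shift/0.05 [-0.05  1.96  0.08]
[ 20. 181.] 5459 [442.8 -39.1] [110.5  35.7] 2.6 0.0555
[126. 173.] 10375 [440.  47.] [121.8  58.4] 5.0 0.0568
[253. 181.] 10875 [431.9 146.2] [122.3  57.8] 5.1 0.0572
```

View pics/w2.png

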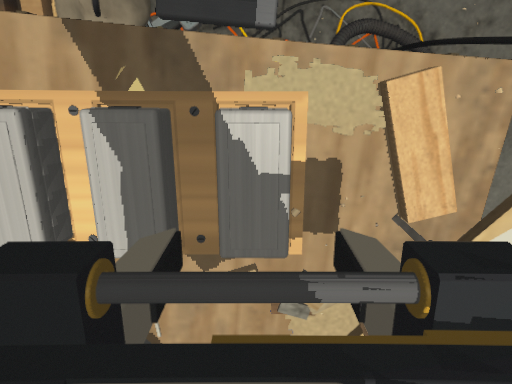

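Tin 1 shows at (253,181), centred between the jaws, which gives (0.432,0.146). I'll descend, grip and lift.

drive_tool(
  targets=[
    [0,0,0,-0.05,0.6,0.08,0.85],
    [0,0,0,0,0.7,0,0.85],
    [0,0,0,0,0.6,0,0.85],
    [0,0,0,0,0.06,0,0.85],
    [0,0,0,0,0,0,0.85],
  ],
)

```text
time_s: 3.0
position: [0.4319, 0.1461, 0.039]
orientation: [[-0.086, 0.001, -0.996], [0.996, 0.0, -0.086], [0.0, -1.0, -0.001]]
wrist_force: [1.2, 0.9, 1.0]
grip_width: 0.852
```

drive_tool(
  targets=[
    [0,0,0,0,0,0,0.2],
    [0,0,0,0,0,0,0.2],
    [0,0,0,0,0,0,0.2],
    [0,0,0,0,0,0,0.2],
    [0,0,0,0,0,0,0.2],
    [0,0,0,0,0,0,0.2],
  ],
  grip_force=55,
)

```text
time_s: 3.6
position: [0.434, 0.1426, 0.0417]
orientation: [[-0.082, 0.004, -0.997], [0.997, -0.003, -0.082], [-0.003, -1.0, -0.004]]
wrist_force: [-7.6, -17.8, 53.1]
grip_width: 0.384
```

```bash
python3 -c "
from h import *
rem([.432,.1465,.039],np.deg2rad(5))"
```

```text
t 3.6 pos [0.434  0.1426 0.0417] F [ -7.59 -17.83  53.11] M [-3.115  1.795 -0.289] w 0.384
turn/0.15 [ 0.03 -0.04 -0.02] shift/0.05 [0.08 0.05 0.03]
```

That's wrong: the opening is 0.384, about 35 mm, and there are 53 N upward. I need a look.

```bash
python3 - <<'E'
from h import *
p,d=vision.grab_frame("wrist"); q,_=vision.grab_frame("side")
q=cv2.resize(q[120:290,110:310],None,fx=2.4,fy=2.26)
cv2.imwrite("pics/w3.png",np.vstack([cv2.resize(p,(480,360))[:,:,::-1] [100:],np.ascontiguousarray(q[:338,:480,::-1])]))
E
```

```text
(no output)
```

View pics/w3.png

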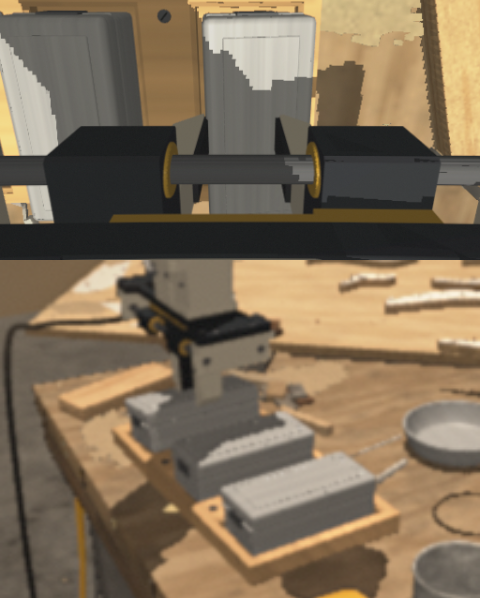

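```bash
python3 - <<'E'
from h import *
rem([.432,.1465,.039],np.deg2rad(5))
p,d=vision.grab_frame("wrist"); i=vision.camera_info("wrist")
W=cloud(d,i)
for o in tops(W,d,p,.04,.075,(.3,.6,-.2,.25),300): print(*o)
for v in range(215,300,9):
    print(v,[tuple(np.round(W[v,u]*1000).astype(int)) for u in range(200,345,12)])
s=np.load("side.npz")["p"]; q,dd=vision.grab_frame("side"); Ws=cloud(dd,vision.camera_info("side"))
for o in tops(Ws,dd,q,.04,.075,(.3,.6,-.2,.25),100): print("side",*o)
cv2.imwrite("pics/w4.png",np.hstack([p[180:300,150:380],]).repeat(3,0).repeat(3,1)[:,:,::-1])
E
```

```text
t 3.7 pos [0.4341 0.1421 0.042 ] F [ -7.21 -14.4   45.74] M [-2.441  1.646 -0.25 ] w 0.371
turn/0.15 [ 0.03 -0.04 -0.02] shift/0.05 [0.09 0.06 0.03]
[ 65. 187.] 16785 [417.6  45.3] [78.4 58.6] 5.3 0.0557
[273. 191.] 16601 [408.  143.7] [76.6 71.1] 3.6 0.0606
[263. 319.] 2502 [473.9 151.4] [22.6 47.4] 0.4 0.0614
[ 45. 322.] 884 [489.3  29.8] [26.9 14.9] 3.8 0.0564
215 [(np.int64(357), np.int64(137), np.int64(216)), (np.int64(433), np.int64(114), np.int64(18)), (np.int64(415), np.int64(125), np.int64(63)), (np.int64(415), np.int64(131), np.int64(63)), (np.int64(415), np.int64(137), np.int64(63)), (np.int64(414), np.int64(142), np.int64(62)), (np.int64(414), np.int64(148), np.int64(61)), (np.int64(414), np.int64(154), np.int64(60)), (np.int64(414), np.int64(160), np.int64(60)), (np.int64(414), np.int64(166), np.int64(59)), (np.int64(414), np.int64(173), np.int64(56)), (np.int64(414), np.int64(179), np.int64(55)), (np.int64(433), np.int64(202), np.int64(-1))]
224 [(np.int64(439), np.int64(107), np.int64(20)), (np.int64(440), np.int64(114), np.int64(17)), (np.int64(420), np.int64(125), np
[... 4825 characters left out ...]
, (np.int64(407), np.int64(132), np.int64(142)), (np.int64(407), np.int64(135), np.int64(142)), (np.int64(407), np.int64(138), np.int64(141)), (np.int64(407), np.int64(142), np.int64(141)), (np.int64(406), np.int64(144), np.int64(142)), (np.int64(406), np.int64(148), np.int64(141)), (np.int64(406), np.int64(151), np.int64(142)), (np.int64(405), np.int64(153), np.int64(142)), (np.int64(405), np.int64(157), np.int64(141)), (np.int64(404), np.int64(159), np.int64(143)), (np.int64(401), np.int64(160), np.int64(148))]
side [189. 184.] 868 [429.8 143.8] [123.1  71.3] 4.9 0.0571
side [210. 202.] 1088 [438.8  45.9] [122.7  60.6] 5.0 0.0553
side [233. 222.] 1338 [447.  -54.5] [123.4  59.5] 4.7 0.0555
```

View pics/w4.png

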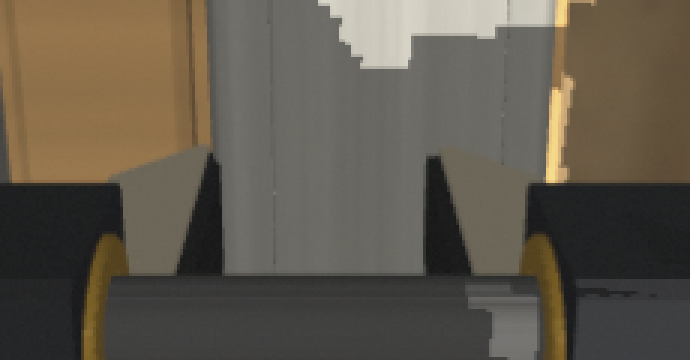

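The fingertip ends are visible in the crop at about (210,150) and (430,155). The cloud puts them at z≈0.065, above the tin, while the reported TCP implies 0.028. I'll open, rise a little and measure where the tips really are relative to the TCP.

drive_tool(
  targets=[
    [0,0,0,0,0,0,0.85],
    [0,0,0,0,0,0,0.85],
    [0,0,0,0,0,0,0.85],
    [0,0,0,0,0,0,0.85],
    [0,0,0,0,-0.6,0,0.85],
    [0,0,0,0,-0.6,0,0.85],
    [0,0,0,0,0,0,0.85],
    [0,0,0,0,0,0,0.85],
  ],
)

```text
time_s: 4.6
position: [0.4316, 0.1457, 0.0987]
orientation: [[-0.085, 0.002, -0.996], [0.996, 0.001, -0.085], [0.0, -1.0, -0.002]]
wrist_force: [-1.1, 0.2, -0.6]
grip_width: 0.846
```

```bash
python3 - <<'E'
from h import *
rem([.432,.1465,.039],np.deg2rad(5))
p,d=vision.grab_frame("wrist"); i=vision.camera_info("wrist"); s=manip.state()
W=cloud(d,i)
for o in tops(W,d,p,.04,.075,(.3,.6,-.2,.25),300): print(*o)
L=(W-np.array(s["position"]))@np.array(s["orientation"])  # tool frame
np.savez("w5.npz",p=p,d=d,L=L)
m=(d>0)&(abs(L[...,2])<.03)&(abs(L[...,0])<.07)&(W[...,2]>.075)
print("finger max along tool y",np.sort(L[m][:,1])[-8:].round(4), "cam in tool", ((np.array(i["T"])[:3,3]-s["position"])@np.array(s["orientation"])).round(3))
for v in range(225,280,8): print(v,[tuple((L[v,u]*1000).round().astype(int).tolist()) for u in (130,145,160,170,178,186)])
q,dd=vision.grab_frame("side"); Ws=cloud(dd,vision.camera_info("side")); Ls=(Ws-np.array(s["position"]))@np.array(s["orientation"])
m=(dd>0)&(abs(Ls[...,2])<.02)&(abs(Ls[...,0])<.07)&(Ws[...,2]>.07)
print("side: finger max tool y",np.sort(Ls[m][:,1])[-8:].round(4))
E
```

```text
t 4.6 pos [0.4316 0.1457 0.0987] F [-1.06  0.19 -0.6 ] M [-0.012  0.079  0.038] w 0.846
turn/0.15 [ 0.02 -0.01  0.  ] shift/0.05 [ 0.01  1.19 -0.01]
[109. 178.] 11685 [427.5  45.7] [100.3  58.2] 5.0 0.0552
[254. 193.] 12988 [424.2 142.8] [109.   57.9] 5.0 0.0556
[  8. 203.] 1487 [433.3 -27.4] [80.8  8. ] 3.4 0.0481
finger max along tool y [-0.016  -0.016  -0.0159 -0.0158 -0.0157 -0.0157 -0.0157 -0.0157] cam in tool [ 0.001 -0.174  0.076]
225 [(-87, 42, -11), (-77, 42, -11), (-70, 55, -16), (-71, 85, -28), (-63, 78, -25), (-57, 78, -25)]
233 [(-87, 41, -16), (-77, 42, -17), (-46, -23, 11), (-42, -22, 11), (-39, -19, 10), (-57, 79, -33)]
241 [(-88, 41, -22), (-51, -32, 11), (-44, -32, 11), (-40, -29, 10), (-38, -22, 6), (-58, 78, -39)]
249 [(-54, -41, 11), (-48, -40, 11), (-42, -41, 11), (-38, -37, 10), (-38, -23, 3), (-58, 79, -47)]
257 [(-51, -49, 12), (-46, -47, 11), (-41, -45, 10), (-38, -39, 6), (-39, -23, -1), (-59, 79, -54)]
265 [(-50, -54, 11), (-43, -55, 11), (-39, -52, 10), (-38, -39, 2), (-38, -25, -5), (-59, 79, -62)]
273 [(-33, -95, 31), (-29, -95, 31), (-24, -96, 32), (-22, -95, 31), (-20, -95, 31), (-18, -96, 31)]
side: finger max tool y [-0.02   -0.0199 -0.0198 -0.0192 -0.0191 -0.0189 -0.0181 -0.0175]
```

Both cameras put the fingertips at tool y ≈ -17 mm rather than the stated +14 mm, so the reported TCP lies about 32 mm ahead of the real one. For tips at z≈0.026 I need a reported z≈0.009. The tin has settled flat again (top at z 0.0556). I'll descend by that measurement and close gently first.

drive_tool(
  targets=[
    [0,0,0,-0.04,0.5,0,0.85],
    [0,0,0,0,0.6,0,0.85],
    [0,0,0,0,0.5,0,0.85],
    [0,0,0,0,0.18,0,0.85],
    [0,0,0,0,0,0,0.85],
  ],
  grip_force=15,
)

```text
time_s: 5.2
position: [0.429, 0.143, 0.007]
orientation: [[-0.086, -0.005, -0.996], [0.996, -0.001, -0.086], [-0.001, -1.0, 0.005]]
wrist_force: [0.3, 0.1, 0.9]
grip_width: 0.849
```

drive_tool(
  targets=[
    [0,0,0,0,0,0,0.3],
    [0,0,0,0,0,0,0.3],
    [0,0,0,0,0,0,0.3],
    [0,0,0,0,0,0,0.3],
    [0,0,0,0,0,0,0.3],
  ],
  grip_force=15,
)

```text
time_s: 5.7
position: [0.432, 0.1436, 0.0098]
orientation: [[-0.085, 0.002, -0.996], [0.996, 0.0, -0.085], [0.0, -1.0, -0.002]]
wrist_force: [-0.5, -1.1, 6.2]
grip_width: 0.622
```

The opening is 57.2 mm, a proper grip on the tin. I'll firm the grip and lift.

drive_tool(
  targets=[
    [0,0,0,0,0,0,0.3],
    [0,0,0,0,0,0,0.3],
    [0,0,0,0,-0.3,0,0.3],
    [0,0,0,0,-0.6,0,0.3],
    [0,0,0,0,-0.6,0,0.3],
    [0,0,0,0,-0.5,0,0.3],
    [0,0,0,0,0,0,0.3],
    [0,0,0,0,0,0,0.3],
  ],
  grip_force=55,
)

```text
time_s: 6.5
position: [0.4306, 0.1433, 0.1085]
orientation: [[-0.085, 0.0, -0.996], [0.996, -0.0, -0.085], [-0.0, -1.0, -0.0]]
wrist_force: [-1.1, 0.0, -5.2]
grip_width: 0.618
```

```bash
cat >> h.py <<'E'
def feel(n=5):
    F=[];M=[]
    for _ in range(n):
        s=manip.state(); R=np.array(s["orientation"]); F.append(s["wrist_force"]); M.append(R.T@np.array(s["torque"])); vision.grab_frame("side")
    print("t",round(s["time_s"],2),"F",np.mean(F,0).round(2),"M tool",np.mean(M,0).round(4),"sd",np.std(M,0).round(4),"w",round(s["grip_width"],3),"tilt",R[2].round(3))
E
python3 -c "
from h import *
rem([.432,.1436,.009],np.deg2rad(5)); feel()"
```

```text
t 6.5 pos [0.4306 0.1433 0.1085] F [-1.07  0.   -5.23] M [ 0.006  0.018 -0.025] w 0.618
turn/0.15 [ 0.   -0.01 -0.  ] shift/0.05 [ 0.    1.99 -0.03]
t 6.7 F [-0.64 -0.17 -5.3 ] M tool [ 0.0091  0.0153 -0.0136] sd [0.0255 0.0178 0.0221] w 0.618 tilt [-0.001 -1.     0.003]
```

Lifted at 5.3 N. Next I'll rock it along its length, return to level and feel, then the other way.

drive_tool(
  targets=[
    [0.8,0,0,0,0,0,0.3],
    [0.8,0,0,0,0,0,0.3],
    [0.4,0,0,0,0,0,0.3],
    [0,0,0,0,0,0,0.3],
    [0,0,0,0,0,0,0.3],
    [0,0,0,0,0,0,0.3],
    [0,0,0,0,0,0,0.3],
    [0,0,0,0,0,0,0.3],
  ],
)

```text
time_s: 7.55
position: [0.4307, 0.1436, 0.1092]
orientation: [[-0.086, -0.294, -0.952], [0.996, -0.025, -0.082], [-0.0, -0.956, 0.295]]
wrist_force: [-0.2, -0.5, -6.2]
grip_width: 0.621
```

```bash
python3 -c "
from h import *
feel(8)"
```

```text
t 7.9 F [-0.38  0.12 -5.52] M tool [-0.7032 -0.0214 -0.0267] sd [0.0379 0.0182 0.0276] w 0.62 tilt [ 0.    -0.955  0.295]
```

drive_tool(
  targets=[
    [-0.9,0,0,0,0,0,0.3],
    [-0.9,0,0,0,0,0,0.3],
    [-0.9,0,0,0,0,0,0.3],
    [-0.9,0,0,0,0,0,0.3],
    [-0.4,0,0,0,0,0,0.3],
    [0,0,0,0,0,0,0.3],
    [0,0,0,0,0,0,0.3],
    [0,0,0,0,0,0,0.3],
  ],
)

```text
time_s: 8.75
position: [0.4325, 0.1441, 0.1094]
orientation: [[-0.085, 0.295, -0.952], [0.996, 0.026, -0.081], [0.001, -0.955, -0.296]]
wrist_force: [0.3, 1.3, -6.5]
grip_width: 0.616
```

```bash
python3 -c "
from h import *
feel(8)"
```

```text
t 9.1 F [-0.09  0.35 -5.44] M tool [ 7.026e-01  6.000e-04 -1.050e-02] sd [0.0292 0.0449 0.0277] w 0.617 tilt [-0.    -0.955 -0.295]
```

drive_tool(
  targets=[
    [0.8,0,0,0,0,0,0.3],
    [0.8,0,0,0,0,0,0.3],
    [0.4,0,0,0,0,0,0.3],
    [0,0,0,0,0,0,0.3],
    [0,0,0,0,0,0,0.3],
    [0,0,0,0,0,0,0.3],
  ],
)

```text
time_s: 9.75
position: [0.4296, 0.1432, 0.1084]
orientation: [[-0.086, -0.0, -0.996], [0.996, -0.001, -0.086], [-0.001, -1.0, 0.001]]
wrist_force: [-0.1, -0.5, -5.8]
grip_width: 0.617
```

```bash
python3 -c "
from h import *
rem([.432,.1436,.009],np.deg2rad(5));feel(8)"
```

```text
t 9.75 pos [0.4296 0.1432 0.1084] F [-0.12 -0.54 -5.75] M [0.033 0.007 0.05 ] w 0.617
turn/0.15 [-0.   -0.01 -0.  ] shift/0.05 [ 0.01  1.99 -0.05]
t 10.1 F [ 0.09 -0.01 -5.35] M tool [ 0.0206 -0.0036 -0.0264] sd [0.029  0.0247 0.0174] w 0.618 tilt [-0. -1. -0.]
```

drive_tool(
  targets=[
    [0.9,0,0,0,0,0,0.3],
    [0.9,0,0,0,0,0,0.3],
    [0,0,0,0,0,0,0.3],
    [0,0,0,0,0,0,0.3],
    [0,0,0,0,0,0,0.3],
    [-0.9,0,0,0,0,0,0.3],
    [-0.9,0,0,0,0,0,0.3],
    [0,0,0,0,0,0,0.3],
  ],
)

```text
time_s: 10.95
position: [0.4235, 0.142, 0.1083]
orientation: [[-0.089, -0.003, -0.996], [0.996, -0.003, -0.089], [-0.002, -1.0, 0.003]]
wrist_force: [-0.6, -0.9, -5.5]
grip_width: 0.616
```

```bash
python3 -c "
from h import *
feel(12);rem([.4315,.1436,.009],np.deg2rad(5))"
```

```text
t 11.5 F [ 0.21  0.41 -5.37] M tool [ 0.0074 -0.0173 -0.0312] sd [0.0736 0.0227 0.0322] w 0.617 tilt [ 0.    -1.     0.001]
t 11.55 pos [0.4312 0.1435 0.1086] F [ 0.91 -0.93 -4.27] M [0.034 0.003 0.001] w 0.618
turn/0.15 [-0.   -0.01  0.  ] shift/0.05 [ 0.    1.99 -0.01]
```

Level readings agree after both tilts (0.009, 0.021 and 0.007 N·m, where a ball would make them differ by 0.125), so tin 1 seems quiet. I'll lay it back exactly where it came from.

drive_tool(
  targets=[
    [0,0,0,0,0.6,-0.01,0.3],
    [0,0,0,0,0.7,0,0.3],
    [0,0,0,0,0.3,0,0.3],
    [0,0,0,0,0.2,0,0.3],
    [0,0,0,0,0.14,0,0.3],
    [0,0,0,0,0,0,0.3],
    [0,0,0,0,0,0,0.3],
  ],
)

```text
time_s: 12.25
position: [0.4322, 0.1439, 0.0124]
orientation: [[-0.086, 0.001, -0.996], [0.996, 0.0, -0.086], [0.0, -1.0, -0.001]]
wrist_force: [1.1, 0.6, -4.7]
grip_width: 0.621
```

```bash
python3 -c "
from h import *
rem([.4315,.1436,.009],np.deg2rad(5))"
```

```text
t 12.25 pos [0.4322 0.1439 0.0124] F [ 1.06  0.56 -4.73] M [0.022 0.039 0.004] w 0.621
turn/0.15 [ 0.01 -0.01  0.  ] shift/0.05 [-0.    0.07  0.02]
```

drive_tool(
  targets=[
    [0,0,0,0,0.04,0,0.3],
    [0,0,0,0,0.02,0,0.3],
    [0,0,0,0,0,0,0.3],
    [0,0,0,0,0,0,0.85],
    [0,0,0,0,0,0,0.85],
    [0,0,0,0,0,0,0.85],
  ],
)

```text
time_s: 12.85
position: [0.432, 0.1438, 0.0091]
orientation: [[-0.086, 0.001, -0.996], [0.996, 0.0, -0.086], [0.0, -1.0, -0.001]]
wrist_force: [0.3, -0.6, 0.1]
grip_width: 0.823
```

drive_tool(
  targets=[
    [0,0,0,0,-0.5,0,0.85],
    [0,0,0,0,-0.8,0,0.85],
    [0,0,0,0,-0.7,0,0.85],
    [0,0,0,-0.6,0,0,0.85],
    [0,0,0,-0.8,0,0,0.85],
    [0,0,0,-0.6,0,0,0.85],
    [0,0,0,0,0,0,0.85],
    [0,0,0,0,0,0,0.85],
  ],
)

```text
time_s: 13.65
position: [0.4402, 0.0436, 0.1089]
orientation: [[-0.084, 0.0, -0.996], [0.996, 0.0, -0.084], [0.0, -1.0, -0.0]]
wrist_force: [-0.5, 0.5, -0.2]
grip_width: 0.852
```

```bash
python3 - <<'E'
from h import *
p,d=vision.grab_frame("wrist"); i=vision.camera_info("wrist")
rem([.4395,.0445,.009],np.deg2rad(5))
W=cloud(d,i)
for o in tops(W,d,p,.045,.07,(.3,.6,-.2,.25),300): print(*o)
q,dd=vision.grab_frame("side"); Ws=cloud(dd,vision.camera_info("side"))
for o in tops(Ws,dd,q,.04,.075,(.3,.6,-.2,.25),100): print("side",*o)
x,y=.432,.144
for a,b in((.05,0),(-.05,0),(0,.022),(0,-.022)):
    m=(d>0)&(np.hypot(W[...,0]-x-a,W[...,1]-y-b-.087*a)<.008); print(a,b,m.sum(),np.median(W[m][:,2]).round(4) if m.any() else None)
E
```

```text
t 13.7 pos [0.4402 0.0446 0.1089] F [0.05 1.14 0.05] M [ 0.008  0.023 -0.078] w 0.847
turn/0.15 [ 0.   -0.01  0.  ] shift/0.05 [-0.    2.    0.01]
[119. 178.] 10892 [439.8 -52.4] [105.3  58.3] 5.3 0.0562
[261. 193.] 12464 [435.9  47.1] [114.2  57.9] 5.2 0.0565
[400. 179.] 10948 [422.9 144.2] [104.8  58.7] 5.2 0.0561
side [191. 184.] 904 [430.6 142.9] [122.2  59.9] 5.3 0.055
side [210. 202.] 1077 [437.4  44.9] [122.1  59.8] 5.9 0.0552
side [233. 222.] 1323 [447.6 -54. ] [123.7  60.1] 4.4 0.0555
0.05 0 0 None
-0.05 0 471 0.0565
0 0.022 365 0.0565
0 -0.022 611 0.0555
```

Tin 1 lies flat in its pocket (top 0.0561, same as its neighbours). Now tin 2.

drive_tool(
  targets=[
    [0,0,0,0.03,0.6,0,0.85],
    [0,0,0,0,0.7,0,0.85],
    [0,0,0,0,0.5,0,0.85],
    [0,0,0,0,0.2,0,0.85],
    [0,0,0,0,0,0,0.85],
  ],
  grip_force=15,
)

```text
time_s: 14.25
position: [0.4387, 0.0465, 0.0077]
orientation: [[-0.088, -0.003, -0.996], [0.996, 0.0, -0.088], [0.0, -1.0, 0.003]]
wrist_force: [0.0, 0.3, 0.2]
grip_width: 0.85
```

drive_tool(
  targets=[
    [0,0,0,0,0,0,0.3],
    [0,0,0,0,0,0,0.3],
    [0,0,0,0,0,0,0.3],
    [0,0,0,0,0,0,0.3],
    [0,0,0,0,0,0,0.3],
  ],
  grip_force=15,
)

```text
time_s: 14.75
position: [0.441, 0.0457, 0.0099]
orientation: [[-0.086, 0.002, -0.996], [0.996, 0.0, -0.086], [0.0, -1.0, -0.002]]
wrist_force: [-1.9, 1.4, 6.6]
grip_width: 0.621
```

drive_tool(
  targets=[
    [0,0,0,0,0,0,0.3],
    [0,0,0,0,0,0,0.3],
    [0,0,0,0,-0.3,0,0.3],
    [0,0,0,0,-0.6,0,0.3],
    [0,0,0,0,-0.6,0,0.3],
    [0,0,0,0,-0.5,0,0.3],
    [0,0,0,0,0,0,0.3],
    [0,0,0,0,0,0,0.3],
  ],
  grip_force=55,
)

```text
time_s: 15.55
position: [0.4398, 0.0453, 0.1088]
orientation: [[-0.085, 0.001, -0.996], [0.996, -0.0, -0.085], [-0.0, -1.0, -0.001]]
wrist_force: [-0.5, -0.2, -4.2]
grip_width: 0.617
```

drive_tool(
  targets=[
    [0.8,0,0,0,0,0,0.3],
    [0.8,0,0,0,0,0,0.3],
    [0.4,0,0,0,0,0,0.3],
    [0,0,0,0,0,0,0.3],
    [0,0,0,0,0,0,0.3],
    [0,0,0,0,0,0,0.3],
    [0,0,0,0,0,0,0.3],
    [0,0,0,0,0,0,0.3],
  ],
)

```text
time_s: 16.35
position: [0.4396, 0.0454, 0.1092]
orientation: [[-0.086, -0.294, -0.952], [0.996, -0.025, -0.082], [-0.0, -0.956, 0.295]]
wrist_force: [0.3, -0.3, -4.0]
grip_width: 0.618
```

```bash
python3 -c "
from h import *
feel(8)"
```

```text
t 16.7 F [ 0.1   0.01 -3.84] M tool [-0.5872  0.0109 -0.0344] sd [0.0287 0.0277 0.0269] w 0.617 tilt [ 0.    -0.955  0.295]
```

drive_tool(
  targets=[
    [-0.8,0,0,0,0,0,0.3],
    [-0.8,0,0,0,0,0,0.3],
    [-0.4,0,0,0,0,0,0.3],
    [0,0,0,0,0,0,0.3],
    [0,0,0,0,0,0,0.3],
    [0,0,0,0,0,0,0.3],
  ],
)

```text
time_s: 17.35
position: [0.4412, 0.0457, 0.1091]
orientation: [[-0.086, -0.0, -0.996], [0.996, 0.0, -0.086], [0.0, -1.0, 0.0]]
wrist_force: [-0.6, 0.6, -4.3]
grip_width: 0.615
```

```bash
python3 -c "
from h import *
feel(8)"
```

```text
t 17.7 F [-0.11  0.31 -3.6 ] M tool [ 0.0145 -0.0103 -0.0116] sd [0.0258 0.0268 0.0333] w 0.616 tilt [ 0.    -1.     0.001]
```

drive_tool(
  targets=[
    [-0.8,0,0,0,0,0,0.3],
    [-0.8,0,0,0,0,0,0.3],
    [-0.4,0,0,0,0,0,0.3],
    [0,0,0,0,0,0,0.3],
    [0,0,0,0,0,0,0.3],
    [0,0,0,0,0,0,0.3],
    [0,0,0,0,0,0,0.3],
    [0,0,0,0,0,0,0.3],
  ],
)

```text
time_s: 18.55
position: [0.4408, 0.0456, 0.109]
orientation: [[-0.085, 0.294, -0.952], [0.996, 0.025, -0.082], [0.0, -0.955, -0.295]]
wrist_force: [0.7, 0.3, -3.5]
grip_width: 0.617
```

```bash
python3 -c "
from h import *
feel(8)"
```

```text
t 18.9 F [ 0.15 -0.25 -3.77] M tool [ 0.6161  0.0174 -0.0217] sd [0.0292 0.0352 0.0303] w 0.617 tilt [ 0.    -0.955 -0.295]
```

drive_tool(
  targets=[
    [0.8,0,0,0,0,0,0.3],
    [0.8,0,0,0,0,0,0.3],
    [0.4,0,0,0,0,0,0.3],
    [0,0,0,0,0,0,0.3],
    [0,0,0,0,0,0,0.3],
    [0,0,0,0,0,0,0.3],
  ],
)

```text
time_s: 19.55
position: [0.4385, 0.0452, 0.1084]
orientation: [[-0.086, -0.001, -0.996], [0.996, -0.0, -0.086], [-0.0, -1.0, 0.001]]
wrist_force: [0.5, -0.5, -4.3]
grip_width: 0.617
```

```bash
python3 -c "
from h import *
feel(8);rem([.4405,.0457,.009],np.deg2rad(5))"
```

```text
t 19.9 F [ 0.01 -0.05 -3.82] M tool [ 0.0252 -0.0008 -0.0294] sd [0.0229 0.0205 0.0276] w 0.622 tilt [-0. -1. -0.]
t 19.95 pos [0.44   0.0454 0.109 ] F [-0.24  0.76 -3.  ] M [0.021 0.003 0.009] w 0.618
turn/0.15 [ 0.   -0.01 -0.  ] shift/0.05 [ 0.    2.   -0.01]
```

Tin 2 is also quiet: the level moment is 0.015 against 0.025 after opposite tilts, and the tilt spreads of tins 1 and 2 scale with weight alone. I'll lay tin 2 back.

drive_tool(
  targets=[
    [0,0,0,0,0.6,-0.01,0.3],
    [0,0,0,0,0.7,0,0.3],
    [0,0,0,0,0.4,0,0.3],
    [0,0,0,0,0.2,0,0.3],
    [0,0,0,0,0.08,0,0.3],
    [0,0,0,0,0.02,0,0.3],
    [0,0,0,0,0,0,0.3],
    [0,0,0,0,0,0,0.3],
  ],
)

```text
time_s: 20.75
position: [0.4417, 0.0457, 0.0099]
orientation: [[-0.086, 0.002, -0.996], [0.996, 0.0, -0.086], [0.0, -1.0, -0.002]]
wrist_force: [-2.7, -1.1, 5.0]
grip_width: 0.62
```

drive_tool(
  targets=[
    [0,0,0,0,0,0,0.85],
    [0,0,0,0,0,0,0.85],
    [0,0,0,0,0,0,0.85],
    [0,0,0,0,0,0,0.85],
  ],
)

```text
time_s: 21.15
position: [0.4409, 0.0455, 0.009]
orientation: [[-0.086, 0.001, -0.996], [0.996, 0.0, -0.086], [0.0, -1.0, -0.001]]
wrist_force: [-0.4, -0.2, -0.4]
grip_width: 0.842
```

drive_tool(
  targets=[
    [0,0,0,0,-0.5,0,0.85],
    [0,0,0,0,-0.8,0,0.85],
    [0,0,0,0,-0.7,0,0.85],
    [0,0,0,-0.6,0,0,0.85],
    [0,0,0,-0.8,0,0,0.85],
    [0,0,0,-0.6,0,0,0.85],
    [0,0,0,0,0,0,0.85],
    [0,0,0,0,0,0,0.85],
  ],
)

```text
time_s: 21.95
position: [0.449, -0.0547, 0.1088]
orientation: [[-0.084, -0.0, -0.997], [0.997, 0.0, -0.084], [0.0, -1.0, 0.0]]
wrist_force: [1.2, 0.1, -0.1]
grip_width: 0.851
```

```bash
python3 - <<'E'
from h import *
p,d=vision.grab_frame("wrist"); i=vision.camera_info("wrist")
rem([.4485,-.0535,.009],np.deg2rad(5))
W=cloud(d,i)
for o in tops(W,d,p,.045,.07,(.3,.6,-.2,.25),300): print(*o)
q,dd=vision.grab_frame("side"); Ws=cloud(dd,vision.camera_info("side"))
for o in tops(Ws,dd,q,.04,.075,(.3,.6,-.2,.25),100): print("side",*o)
E
```

```text
t 22.0 pos [ 0.4489 -0.0537  0.1088] F [ 0.31  0.11 -0.65] M [ 0.079  0.031 -0.027] w 0.854
turn/0.15 [-0.   -0.01  0.  ] shift/0.05 [0.   2.   0.01]
[400. 178.] 10969 [431.5  45.5] [105.5  58.5] 4.7 0.0561
[259. 192.] 12470 [445.  -52.4] [114.9  57.9] 5.1 0.0565
[502. 195.] 2060 [419.7 115.7] [89.8 13.8] 12.2 0.0523
side [191. 184.] 898 [431.1 143.4] [122.9  59.7] 5.2 0.0552
side [210. 202.] 1083 [438.8  45.4] [122.7  59.5] 5.1 0.0553
side [233. 222.] 1312 [447.4 -53.8] [123.2  60.7] 4.4 0.0554
```

Tins 1 and 2 are both flat and home. Tin 3 gets the same grasp.

drive_tool(
  targets=[
    [0,0,0,0.01,0.6,0,0.85],
    [0,0,0,0,0.7,0,0.85],
    [0,0,0,0,0.5,0,0.85],
    [0,0,0,0,0.2,0,0.85],
    [0,0,0,0,0,0,0.85],
  ],
  grip_force=15,
)

```text
time_s: 22.55
position: [0.4478, -0.0524, 0.0077]
orientation: [[-0.088, -0.003, -0.996], [0.996, 0.001, -0.088], [0.001, -1.0, 0.003]]
wrist_force: [0.2, 0.1, 0.9]
grip_width: 0.85
```

drive_tool(
  targets=[
    [0,0,0,0,0,0,0.3],
    [0,0,0,0,0,0,0.3],
    [0,0,0,0,0,0,0.3],
    [0,0,0,0,0,0,0.3],
    [0,0,0,0,0,0,0.3],
  ],
  grip_force=15,
)

```text
time_s: 23.05
position: [0.4501, -0.0537, 0.0099]
orientation: [[-0.086, 0.002, -0.996], [0.996, -0.0, -0.086], [-0.0, -1.0, -0.002]]
wrist_force: [-1.0, 0.6, 6.9]
grip_width: 0.621
```

drive_tool(
  targets=[
    [0,0,0,0,0,0,0.3],
    [0,0,0,0,0,0,0.3],
    [0,0,0,0,-0.3,0,0.3],
    [0,0,0,0,-0.6,0,0.3],
    [0,0,0,0,-0.6,0,0.3],
    [0,0,0,0,-0.5,0,0.3],
    [0,0,0,0,0,0,0.3],
    [0,0,0,0,0,0,0.3],
  ],
  grip_force=55,
)

```text
time_s: 23.85
position: [0.449, -0.0538, 0.109]
orientation: [[-0.085, 0.001, -0.996], [0.996, -0.0, -0.085], [-0.0, -1.0, -0.001]]
wrist_force: [-0.7, -0.8, -2.9]
grip_width: 0.618
```

drive_tool(
  targets=[
    [0.8,0,0,0,0,0,0.3],
    [0.8,0,0,0,0,0,0.3],
    [0.4,0,0,0,0,0,0.3],
    [0,0,0,0,0,0,0.3],
    [0,0,0,0,0,0,0.3],
    [0,0,0,0,0,0,0.3],
    [0,0,0,0,0,0,0.3],
    [0,0,0,0,0,0,0.3],
  ],
)

```text
time_s: 24.65
position: [0.4486, -0.0539, 0.1092]
orientation: [[-0.085, -0.294, -0.952], [0.996, -0.025, -0.081], [-0.0, -0.956, 0.295]]
wrist_force: [0.1, 0.0, -2.9]
grip_width: 0.619
```

```bash
python3 -c "
from h import *
feel(8)"
```

```text
t 25.0 F [ 0.14  0.03 -2.67] M tool [-0.4886 -0.0052 -0.0442] sd [0.0247 0.0337 0.0279] w 0.617 tilt [ 0.    -0.955  0.295]
```

drive_tool(
  targets=[
    [-0.8,0,0,0,0,0,0.3],
    [-0.8,0,0,0,0,0,0.3],
    [-0.4,0,0,0,0,0,0.3],
    [0,0,0,0,0,0,0.3],
    [0,0,0,0,0,0,0.3],
    [0,0,0,0,0,0,0.3],
  ],
)

```text
time_s: 25.65
position: [0.4503, -0.0535, 0.1091]
orientation: [[-0.086, -0.0, -0.996], [0.996, 0.0, -0.086], [0.0, -1.0, 0.0]]
wrist_force: [0.6, 0.1, -2.8]
grip_width: 0.62
```

```bash
python3 -c "
from h import *
feel(8)"
```

```text
t 26.0 F [ 0.44 -0.07 -3.05] M tool [ 0.0462 -0.0104 -0.0412] sd [0.031  0.0231 0.0291] w 0.616 tilt [ 0.    -1.     0.001]
```

drive_tool(
  targets=[
    [-0.8,0,0,0,0,0,0.3],
    [-0.8,0,0,0,0,0,0.3],
    [-0.4,0,0,0,0,0,0.3],
    [0,0,0,0,0,0,0.3],
    [0,0,0,0,0,0,0.3],
    [0,0,0,0,0,0,0.3],
    [0,0,0,0,0,0,0.3],
    [0,0,0,0,0,0,0.3],
  ],
)

```text
time_s: 26.85
position: [0.45, -0.0534, 0.109]
orientation: [[-0.086, 0.295, -0.952], [0.996, 0.026, -0.082], [0.0, -0.955, -0.296]]
wrist_force: [-0.6, -0.2, -2.1]
grip_width: 0.616
```

```bash
python3 -c "
from h import *
feel(8)"
```

```text
t 27.2 F [-0.41 -0.22 -2.88] M tool [ 0.487   0.0016 -0.0298] sd [0.024  0.0368 0.0283] w 0.618 tilt [ 0.    -0.955 -0.295]
```

drive_tool(
  targets=[
    [0.8,0,0,0,0,0,0.3],
    [0.8,0,0,0,0,0,0.3],
    [0.4,0,0,0,0,0,0.3],
    [0,0,0,0,0,0,0.3],
    [0,0,0,0,0,0,0.3],
    [0,0,0,0,0,0,0.3],
  ],
)

```text
time_s: 27.85
position: [0.4475, -0.0538, 0.1084]
orientation: [[-0.085, -0.001, -0.996], [0.996, 0.0, -0.085], [0.0, -1.0, 0.001]]
wrist_force: [-0.6, 0.2, -3.2]
grip_width: 0.615
```

```bash
python3 -c "
from h import *
feel(8);rem([.661,.016,.114],np.deg2rad(5))"
```

```text
t 28.2 F [-0.1  -0.04 -3.21] M tool [-0.0382  0.0069 -0.0519] sd [0.0259 0.0276 0.0384] w 0.616 tilt [-0. -1. -0.]
t 28.25 pos [ 0.4489 -0.0537  0.109 ] F [ 0.15  0.32 -2.71] M [-0.003 -0.038 -0.01 ] w 0.615
turn/0.15 [ 0.   -0.01 -0.  ] shift/0.05 [ 1.03 -0.1  -4.34]
```

Tin 3 has the ball. At level, the moment is +0.046 after one tilt and -0.038 N·m after the other, signed as a ball at the low end should be. Its tilt spread is also 0.125 N·m below the weight line, as 1.6 N × 78 mm predicts. I'll carry it over the dish.

drive_tool(
  targets=[
    [0,0,0,0,-0.3,-0.2,0.3],
    [0,0,0,0.1,-0.1,-0.4,0.3],
    [0,0,0,0.15,0,-0.6,0.3],
    [0,0,0,0.2,0,-0.7,0.3],
    [0,0,0,0.2,0,-0.7,0.3],
    [0,0,0,0.15,0,-0.6,0.3],
    [0,0,0,0.1,0,-0.5,0.3],
    [0,0,0,0.1,0,-0.3,0.3],
  ],
)

```text
time_s: 29.05
position: [0.6458, 0.0141, 0.1284]
orientation: [[-0.086, 0.001, -0.996], [0.996, 0.0, -0.086], [0.0, -1.0, -0.001]]
wrist_force: [-0.5, 0.3, -3.1]
grip_width: 0.618
```

drive_tool(
  targets=[
    [0,0,0,0,0,-0.2,0.3],
    [0,0,0,0,0,-0.1,0.3],
    [0,0,0,0,0,0,0.3],
    [0,0,0,0,0,0,0.3],
    [0,0,0,0,0,0,0.3],
    [0,0,0,0,0,0,0.3],
    [0,0,0,0,0,0,0.3],
  ],
)

```text
time_s: 29.75
position: [0.6587, 0.0144, 0.1291]
orientation: [[-0.085, -0.0, -0.996], [0.996, -0.0, -0.085], [-0.0, -1.0, 0.0]]
wrist_force: [-0.8, 0.9, -2.7]
grip_width: 0.62
```

```bash
python3 - <<'E'
from h import *
feel(6); rem([.6615,.015,.128],np.deg2rad(5))
q,dd=vision.grab_frame("side"); Ws=cloud(dd,vision.camera_info("side"))
for o in tops(Ws,dd,q,.04,.075,(.3,.6,-.2,.25),100): print("tins",*o)
for o in tops(Ws,dd,q,.018,.034,(.58,.74,-.06,.1),30): print("dish",*o)
for o in tops(Ws,dd,q,.1,.2,(.55,.8,-.1,.15),30): print("held",*o)
for o in tops(Ws,dd,q,.066,.08,(.4,.58,-.32,-.15),30): print("can",*o)
cv2.imwrite("pics/end.png",cv2.resize(q[60:340,100:440],None,fx=2,fy=2)[:,:,::-1])
E
```

```text
t 30.0 F [-0.28  0.09 -3.2 ] M tool [ 0.0362  0.0031 -0.0161] sd [0.0186 0.026  0.0249] w 0.615 tilt [ 0. -1.  0.]
t 30.05 pos [0.6589 0.0146 0.1289] F [ 0.03  0.45 -3.11] M [ 0.044  0.051 -0.013] w 0.618
turn/0.15 [-0.   -0.01  0.  ] shift/0.05 [ 0.    0.02 -0.05]
tins [191. 184.] 907 [431.  143.4] [124.   62.1] 4.4 0.0551
tins [210. 202.] 1087 [438.9  45.2] [122.9  60.3] 5.1 0.0553
dish [301. 194.] 439 [659.7  17. ] [112.2 111.1] 82.9 0.0251
dish [339. 198.] 39 [735.7 -39.6] [ 8.8 34.8] 1.9 0.0219
held [301. 144.] 1480 [649.6  10.6] [116.8  92.6] 22.3 0.1654
can [302. 256.] 259 [ 486.4 -237.3] [70.5 68.2] 57.8 0.0696
```

View pics/end.png

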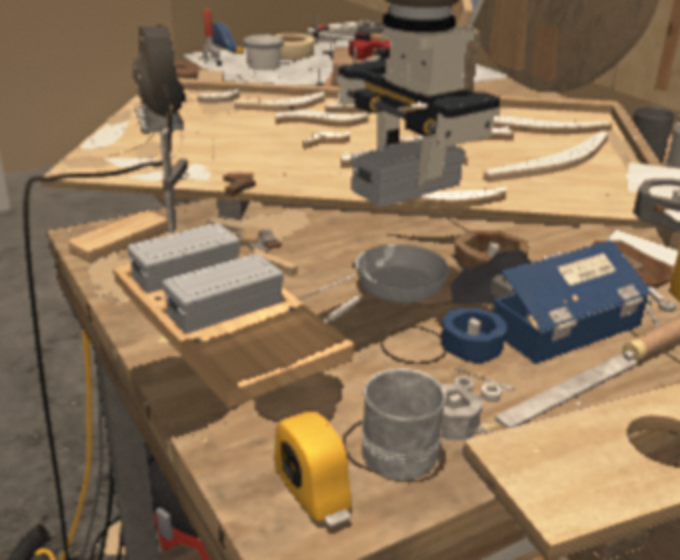

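The final view shows tin 3 level at (408,170) above the dish at (402,272), and tins 1 and 2 seated in their pockets. The can and tape measure look untouched. Handing in.

```bash
python3 -c "
from bench import manip
print(manip.sign_off())"
```

```text
the job is handed in; nothing more can be done
None
```

The rattling tin is tin_3. I handed the job in at 30 s with it held still and level over the dish.

**How I know:** I lifted each tin and rocked it ±0.3 rad along its length, then compared the moment at level after opposite tilts.

| Tin | Level-moment difference | Reading |
|---|---|---|
| tin_1 | about 0.01 N·m | quiet |
| tin_2 | about 0.01 N·m | quiet |
| tin_3 | 0.084 N·m (+0.046 to -0.038) | ball rolls to the low end |

For tin_3 I expected up to 0.125 N·m at level, so that reading was somewhat low. Its readings while tilted did fall short of the quiet tins' trend by the full 0.125 N·m.

**Last checks:**
- **Held tin:** its underside is at about 0.129 m, roughly 10 cm above the rim. It is within a few mm of the dish's middle, judged from the gripper position.
- **Quiet tins:** tin_1 and tin_2 lie flat in their own pockets, tops level with each other and centres within about 2 mm of where I first measured them.
- **Bystanders:** the dish is within about 1 mm of its start and the can within 1 mm. I checked the tape measure only by eye, and it looks unmoved.

**What disagreed:** The reported TCP lies about 32 mm further ahead of the fingertips than the interface text says. Because of this, my first grasp of tin_1 closed over its lid: it tipped the tin slightly, the wrist felt about 53 N, and the tin settled flat when I opened. I measured the true fingertip position with both cameras and used that from then on. The 53 N is well under the 120 N wrist limit. I believe only the fingers touched the tin, so the 40 N limit on the gripper body should not apply, but I could not confirm that.

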